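Shut the sample drawer, then hold the box lid half open

ROBOT

A 7-joint arm with a two-finger parallel gripper is mounted at the origin on a cart in front of the work surface, level with it; the furniture and walls round the work are solid. World frame = base frame: x ahead of the robot, y to its left, z up, the work surface at z = 0. Lengths are in m, angles in rad, forces in N, time in s.
With the tool pointing down it reaches from about 0.425 to 0.825 m from the base axis. Payload 3.6 kg.
Tool frame: the origin (TCP) lies on the centre line of the jaws, within the pads' length; the fingertips stand arm.finger_overhang ahead of it and the grasp point (between the pads) lies 3 mm ahead of it (arm.finger_overhang is the distance from the TCP to the fingertips, in m); z points along the fingers, x is the direction in which the jaws open and shut, and the axes are right-handed (so a half turn about z gives the same grasp; the last joint's range is limited). The gripper opens to 85 mm and grips with 20 to 120 N. Pads are 22 mm wide; open, the fingers measure 114 mm over their backs; the gripper's body (76 mm by 85 mm) begins 54 mm behind the grasp point. The pads swing forward as they close: fully open they stand 13 mm farther back than shut.
Start: joints at [-1.302, 0.615, -0.013, 1.423, 0.008, 1.103, -0.04], TCP at [0.189, 0.622, 0.214] pointing down, gripper open.
Joint ranges: [-3.12, 3.12], [-0.3, 2.06], [-1.34, 1.32], [0.26, 2.42], [-1.36, 4.5], [0.01, 1.98], [-2.84, 2.84]. Speed limits (rad/s): [2.79, 2.79, 3.14, 3.14, 3.14, 3.14, 3.14].

INTERFACE

Orientations are given as a unit quaternion [x, y, z, w].
In Python, from station import arm gives the robot as it stands.
- The arm moves only by the tool send_rows, never from a script. Its argument "increments" is a list that holds one entry, the list of rows, each a list of 7 numbers: the opening in per cent of the stroke, from 0 (shut) to 100 (fully open), then the shift along the tool's x, y, z in m, then the turn, a rotation vector about the tool's x, y, z in degrees. A call has exactly 5 rows; each row shifts and turns the pose as measured when the row begins, along the tool's axes as they then stand; what a row does not reach is not made up. A row lasts 1/10 s, in which the tool goes at most 50 mm and 8.59 degrees, less where a joint would pass 70% of its speed; a pose out of reach is approached as far as the arm can. A call with a gripper value outside its range is refused whole. The fingers move at their own pace and stop on an object; "squeeze" is the grip in N (left out, the last holds). Time passes only in rows, so rows that do not move let the fingers close, or fill a call up. It gives the time, the measured TCP pose, the force and the opening at its end, in the units of the state.
- arm.read_state(): the state, without advancing time (a new reading comes with each control period).
- arm.grab_frame(name): name is "scene" or "side" or "wrist"; returns (picture, depth): 384x512x3 uint8, red, green, blue; 384x512 float32, m along the optical axis (not along the pixel's ray), 0 where there is no reading.
- arm.camera_model(name): a dict with "mtx" (3x3 intrinsics, pixels), "cam_to_world" (4x4, takes a point from camera to world coordinates). Camera axes: x right, y up, looking along -z (the intrinsics and any distortion apply to the point x, -y, -z); pixel columns grow to the right and rows downward; lengths in m; the calibration is good to about 2 mm. A picture is of the moment at which its call begins: read the wrist's pose just before it. camera_model takes no time and is no camera call; for the wrist camera it gives the pose at the moment of the call.
- arm.finish_job(): hands the job in, once; it reports no verdict.
Trained networks look in the newest picture that a camera, given by its name, has taken for a name from the list of things; names that differ only in an ending like _2 or _b are one class to them, and where a whole thing is asked for, a point or a joint stands for the part that bears it (a point fixed in the world has none). Each returns a list of dicts, best first, with "conf" (0 to 1); they miss things now and then, are a little off and sometimes report something else, mostly with a low value. They report only what shows in the picture. A call takes as long as a camera call. They do not tell look-alikes from the thing itself.
- arm.cut_out(target, camera): "region" (384x512 bool, what is visible of it).
- arm.pinpoint(target, camera): "point" ([x, y, z] in m, in world coordinates, good to about 4 mm: a listed point, or the origin of a listed thing).
The state is a dict: "time": time; "joint_positions": joint angles; "qd": joint speeds; "effort": joint torques, N m; "eef_pos": TCP position; "eef_rot": TCP orientation; "contact_force": force on the tool from outside, world axes, zero at the start; "moment": the same for the moment, N m; "gripper_width": opening from 0.0 (shut) to 1.0 (fully open).
Only numpy, scipy, OpenCV 4.12 (cv2) and the standard library are available. Lean on these libraries where they do the work, as an engineer would, in place of code of your own. Each camera call takes 0.05 s, during which the arm holds its last target. There are 200 camera calls.

TASK

The drawer of the grey sample box is loaded with its two vials: push the drawer fully home without tipping the vials. Then, with the drawer shut, lift the lid (it has a bar handle) and hold it half open, at 45 degrees, so that I can check the vials; the lid falls shut if it is let go, so finish while still holding it there. Leave the three small containers standing beside the box where they are.

Things in the scene. Friction and masses are not known exactly. Their poses are not given: they have to be found in the camera images.
- sample_box: Grey metal sample box fixed to the bench, 180 deep x 200 wide x 80 mm high without lid. Origin: centre of its underside, on the bench. Its x axis points from the drawer front to the back (away from the robot, turned by up to 0.3 rad), y to the left, z up. The drawer slides along its x; the lid hinges on its upper back edge. Lid shut: top at 88 mm, bar handle to 133 mm above the bench.
- drawer (a joint): Opening of the front drawer in m: 0 fully home, 0.10 fully out. It slides straight along the box's x axis, with about 1.5 N friction, and stays where it is left. Its open top lets the vials be seen; it passes freely under the lid.
- drawer_front (a point): Middle of the drawer's flat front face, 41 mm above the bench; moves with it; axes as the box's. Panel 190 wide, 10 thick, 14 to 68 mm above the bench. A finger lip 80 wide stands out 24 mm from the face towards the robot, 57 to 63 mm above the bench. With the drawer home the face lies 100 mm in front of the box's origin, 10 mm before the box's front edge.
- lid (a joint): Angle of the lid in rad: 0 shut (lying level), growing as it opens; 0.785 is 45 degrees, stop at 1.7. No friction that would hold it and no spring: the lid, 0.25 to 0.49 kg, falls shut when let go below about 75 degrees.
- lid_bar (a point): Middle of the lid's bar handle: round steel bar, 10 mm diameter, along its y axis, parallel to the hinge, 94 mm between two legs, centre line 40 mm above the lid's top face. It is 145 mm from the hinge along the lid and 48 mm along the lid's normal (its z); 128 mm above the bench when shut, 35 mm behind the box's front edge. Swings up and back with the lid; it may turn between the fingers.
- lid_hinge (a point): A point on the lid's hinge axis, mid-width, at the upper back edge of the box, 80 mm above the bench; the hinge axis is the box's y axis. Lid panel: 180 mm from hinge to front edge, 204 wide, 8 mm thick, lying upward from the hinge line.
- vial_1_center (a point): Centre of the left (+y) white capped vial, 28 mm diameter, 35 mm tall, standing loose in a recess of the drawer; z axis up.
- vial_2_center (a point): Centre of the right (-y) white capped vial, the same as the other.
- recess_1 (a point): Middle of the floor of the left recess in the drawer's black vial rack (31 mm wide, about 10 mm deep); an upright vial's centre stands 17.5 mm above it. Moves with the drawer.
- recess_2 (a point): The same for the right recess.
- strip_tube_center (a point): Centre of a loose upright tube of test strips, 30 mm diameter x 78 mm, standing on the bench at the left side of the box; leave it alone.
- dropper_center (a point): Centre of a loose upright dropper bottle, 32 mm diameter x 82 mm, standing on the bench at the left side of the box, farther back; leave it alone.
- pot_center (a point): Centre of a loose squat round pot with screw lid, 36 mm diameter x 44 mm, standing on the bench at the right side of the box; leave it alone.
Mind the look-alikes: they are no part of the job. Leave any blue or orange look-alike of the part that bears vial_2_center alone. What is shaped like the part that bears vial_1_center but green is not meant.

How it is judged:
By the outcome, as a careful person would: the job done as asked, in the order asked, and still so for the second after the job is handed in, while the arm keeps its last pose, push and grip.
It also fails if it takes over 48 s, if anything falls off the work surface, if the arm or the gripper's body presses on something with over 40 N, if the wrist force passes 120 N, or if a joint passes its speed limit or range.

## Working session

There is one attempt and no reset: what is moved stays moved. The work goes in short steps, Python scripts to look and compute and a tool call to move; the robot and the scene stay as the last step left them, time stands still between calls to the robot, and variables do not carry over. Pictures are saved under pics/ and viewed, about 8 in all and at most 12, crops included, and the job is handed in when it is done.

Besides the shell and the picture viewer there is one more tool, called after ">>>" as name([rows], argument=value, ...), one row to a line, values as JSON. send_rows: Moves the arm, as the interface text tells. Its arguments: {"type":"object","properties":{"increments":{"type":"array"},"squeeze":{"type":"number"}},"required":["increments"]}

```bash
ls; mkdir -p pics
cat > h.py <<'E'
import numpy as np, cv2
from station import arm
from scipy.spatial.transform import Rotation as R
def save(cam,name):
    p,d=arm.grab_frame(cam); cv2.imwrite(f'pics/{name}.png',p[:,:,::-1]); return p,d
def cloud(cam,d):
    m=arm.camera_model(cam);K=np.array(m['mtx']);T=np.array(m['cam_to_world'])
    v,u=np.mgrid[:d.shape[0],:d.shape[1]]
    x=(u-K[0,2])/K[0,0]*d;y=(v-K[1,2])/K[1,1]*d
    P=np.stack([x,-y,-d,np.ones_like(d)],-1)@T.T
    return P[...,:3]
def pin(cam,names):
    for n in names:
        for r in arm.pinpoint(n,cam)[:3]: print(cam,n,round(r['conf'],2),np.round(r['point'],4))
E
python3 - <<'E'
from h import *
print(arm.finger_overhang, arm.read_state())
a,_=save('scene','scene0'); b,_=save('side','side0')
N=['sample_box','drawer_front','lid_bar','lid_hinge','vial_1_center','recess_1','strip_tube_center','dropper_center','pot_center']
pin('scene',N); pin('side',N)
cv2.imwrite('pics/both0.png',np.vstack([a,b])[:,:,::-1])
for c in('scene','side'): print(arm.camera_model(c))
E
```

```text
pics
0.022 {'time': 0.0, 'joint_positions': array([-1.3014798 ,  0.61591154, -0.01262015,  1.42493456,  0.00810402,
        1.10340229, -0.04038925]), 'qd': array([-6.41126253e-04,  1.14497257e-03,  1.19653532e-03,  3.74474926e-05,
       -3.81088508e-04,  3.42645750e-03, -1.91773007e-03]), 'effort': array([ 3.57312183e-05, -4.69204938e+01,  2.59351898e-01, -1.71029413e+01,
        9.96992632e-03,  9.69490648e-03, -9.71559047e-06]), 'eef_pos': array([0.1892393 , 0.62097928, 0.21313137]), 'eef_rot': array([ 8.03567035e-01,  5.95212838e-01, -1.03484534e-03,  7.91371243e-04]), 'contact_force': array([0.66378022, 0.0632968 , 0.42997986]), 'moment': array([-0.0164753 , -0.02797335,  0.02219003]), 'gripper_width': 1.0031435709791046}
scene sample_box 0.89 [ 6.583e-01 -3.010e-02  3.000e-04]
scene sample_box 0.37 [0.5487 0.0309 0.0233]
scene drawer_front 0.78 [0.4808 0.0046 0.0382]
scene lid_bar 0.68 [ 0.605  -0.0176  0.129 ]
scene lid_bar 0.4 [ 0.5296 -0.0406  0.0406]
scene lid_hinge 0.88 [ 0.7461 -0.0471  0.0816]
scene vial_1_center 0.67 [0.547  0.0311 0.0378]
scene vial_1_center 0.5 [0.48
[... 1014 characters left out ...]
.        ]]), 'cam_to_world': array([[-0.82923141,  0.37500977, -0.4144188 ,  0.2280562 ],
       [-0.55848722, -0.527296  ,  0.64035221,  0.5758686 ],
       [ 0.02161697,  0.76244777,  0.64668857,  0.69195798],
       [ 0.        ,  0.        ,  0.        ,  1.        ]])}
{'mtx': array([[475.94973556,   0.        , 259.77811936],
       [  0.        , 475.94973556, 188.40056829],
       [  0.        ,   0.        ,   1.        ]]), 'cam_to_world': array([[ 0.8636293 ,  0.29861771, -0.40616732,  0.14406408],
       [-0.50397987,  0.53090767, -0.68127919, -0.72764537],
       [ 0.01219531,  0.79307283,  0.60900473,  0.74301012],
       [ 0.        ,  0.        ,  0.        ,  1.        ]])}
```

Run:
```python
import cv2
for n in('scene0','side0'): print(cv2.imread(f'pics/{n}.png').shape)
i=cv2.imread('pics/both0.png'); cv2.imwrite('pics/both0.png',cv2.resize(i,(400,600),interpolation=cv2.INTER_AREA))
```

```text
(384, 512, 3)
(384, 512, 3)
```

View pics/scene0.png

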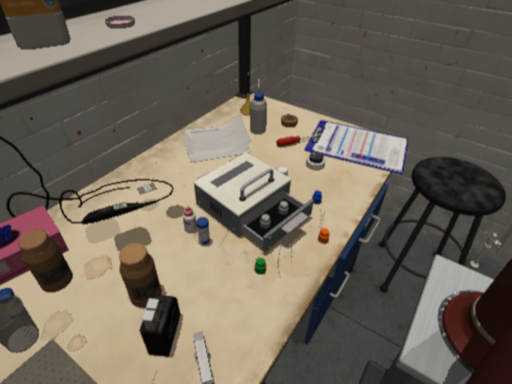

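View pics/side0.png

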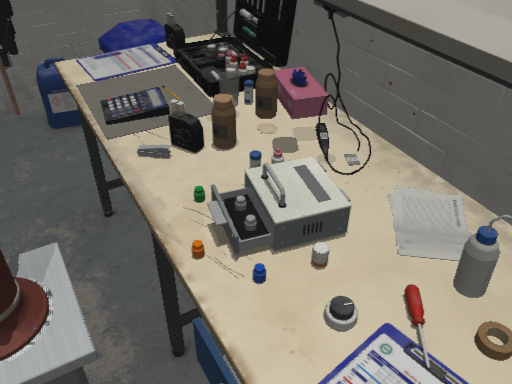

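The drawer is open with both vials standing upright in it (scene: 265,221 and 283,207). The coloured look-alikes stand beside and in front of it: green (260,265), orange (323,235) and blue (317,197). Next I'll get the exact box yaw and origin, the look-alike positions and the path clearance.

Run:
```python
from h import *
for c in('scene','side'):
    p,d=arm.grab_frame(c); C=cloud(c,d); ok=d>0
    hsv=cv2.cvtColor(p,cv2.COLOR_RGB2HSV)
    m=ok&(abs(C[...,2]-.088)<.006)&(abs(C[...,0]-.66)<.16)&(abs(C[...,1]+.03)<.15)
    n,l,s,_=cv2.connectedComponentsWithStats(m.astype(np.uint8)); k=1+np.argmax(s[1:,4])
    q=C[l==k][:,:2].astype(np.float32); r=cv2.minAreaRect(q*1000); print(c,'lid',r,np.median(C[l==k][:,2]))
    for nm,lo,hi in(('green',(45,120,40),(85,255,255)),('orange',(5,170,100),(20,255,255)),('blue',(105,170,60),(125,255,255))):
        mm=(cv2.inRange(hsv,lo,hi)>0)&ok&(C[...,2]<.06)&(C[...,2]>.008)&(np.hypot(C[...,0]-.5,C[...,1])<.3)
        if mm.any(): print(nm,mm.sum(),np.round(np.median(C[mm],0),3))
    # height map along path corridor
    P=C[ok]; P=P[(P[:,2]<.5)]
    a=np.array([.189,.621]);b=np.array([.43,.01]);u=(b-a)/np.linalg.norm(b-a)
    t=(P[:,:2]-a)@u; w=(P[:,:2]-a)@[-u[1],u[0]]
    for t0 in np.arange(.05,.65,.05):
        k=(abs(t-t0)<.025)&(abs(w)<.12); print(round(t0,2),k.sum(),np.round(np.percentile(P[k,2],99.5),3) if k.any() else '',end='; ')
    print()
    # drawer front top edge/lip
    yaw=-.188;R2=np.array([[np.cos(yaw),np.sin(yaw)],[-np.sin(yaw),np.cos(yaw)]])
    L=(C[ok][:,:2]-[.656,-.027])@R2.T; z=C[ok][:,2]
    k=(z>.055)&(z<.073)&(L[:,0]<-.11)&(L[:,0]>-.25)&(abs(L[:,1])<.11)
    print('front local x pct',np.round(np.percentile(L[k,0],[1,5,25,50,75,95]),3),'y',np.round(np.percentile(L[k,1],[1,99]),3))
```

```text
scene lid ((658.3137817382812, -26.840484619140625), (205.31466674804688, 188.2162628173828), 79.20433807373047) 0.08727839588993125
green 120 [0.483 0.146 0.03 ]
orange 85 [ 0.402 -0.027  0.032]
blue 64 [ 0.48  -0.149  0.028]
0.05 0 ; 0.1 0 ; 0.15 0 ; 0.2 0 ; 0.25 0 ; 0.3 513 0.003; 0.35 1240 0.003; 0.4 1283 0.003; 0.45 1316 0.002; 0.5 1312 0.002; 0.55 1354 0.036; 0.6 1558 0.068; 
front local x pct [-0.2   -0.199 -0.186 -0.176 -0.171 -0.121] y [-0.09   0.094]
side lid ((659.1814575195312, -26.101097106933594), (208.0303192138672, 189.01234436035156), 79.91975402832031) 0.08776620279082747
green 114 [0.484 0.132 0.025]
orange 114 [ 0.403 -0.039  0.032]
blue 158 [ 0.481 -0.165  0.027]
0.05 1009 0.399; 0.1 566 -0.751; 0.15 687 0.002; 0.2 853 0.002; 0.25 992 0.003; 0.3 1101 0.003; 0.35 1120 0.003; 0.4 2196 0.003; 0.45 1847 0.003; 0.5 1155 0.003; 0.55 1183 0.036; 0.6 1101 0.068; 
front local x pct [-0.2   -0.198 -0.185 -0.175 -0.17  -0.12 ] y [-0.093  0.087]
```

```bash
cat >> h.py <<'E'
def rows(pos,yaw_deg=-10.6,n=5,pitch=0,v=.045,w=8,tot=None):
    """suggest rows from the present pose; yaw of tool x, tool down, pitch = turn about tool y"""
    s=arm.read_state(); p=np.array(s['eef_pos']); q=R.from_quat(s['eef_rot'])
    # tool x heading yaw, z down
    qt=R.from_euler('z',yaw_deg,degrees=True)*R.from_euler('x',180,degrees=True)*R.from_euler('y',pitch,degrees=True)
    dq=(q.inv()*qt).as_rotvec(degrees=True); dp=np.array(pos)-p
    N=max(int(np.ceil(max(np.linalg.norm(dp)/v,np.linalg.norm(dq)/w))),tot or 1)
    print('t',round(s['time'],2),'p',np.round(p,4),'F',np.round(s['contact_force'],1),'g',round(s['gripper_width'],2),'dq',np.round(dq,1),'N',N)
    for i in range(min(n,N)):
        qi=q*R.from_rotvec(dq*i/N,degrees=True)
        print([*np.round(qi.inv().apply(dp/N),4),*np.round(dq/N,1)])
E
python3 - <<'E'
from h import *
rows((.40,.33,.19),40,n=10)
E
```

```text
t 1.1 p [0.1895 0.6218 0.2143] F [-0.3  0.3  0.1] g 1.0 dq [-0.   0.  33.1] N 9
[np.float64(-0.0242), np.float64(0.0318), np.float64(0.0027), np.float64(-0.0), np.float64(0.0), np.float64(3.7)]
[np.float64(-0.0221), np.float64(0.0333), np.float64(0.0027), np.float64(-0.0), np.float64(0.0), np.float64(3.7)]
[np.float64(-0.0199), np.float64(0.0347), np.float64(0.0027), np.float64(-0.0), np.float64(0.0), np.float64(3.7)]
[np.float64(-0.0177), np.float64(0.0359), np.float64(0.0027), np.float64(-0.0), np.float64(0.0), np.float64(3.7)]
[np.float64(-0.0153), np.float64(0.0369), np.float64(0.0027), np.float64(-0.0), np.float64(0.0), np.float64(3.7)]
[np.float64(-0.0129), np.float64(0.0378), np.float64(0.0027), np.float64(-0.0), np.float64(0.0), np.float64(3.7)]
[np.float64(-0.0105), np.float64(0.0386), np.float64(0.0027), np.float64(-0.0), np.float64(0.0), np.float64(3.7)]
[np.float64(-0.008), np.float64(0.0392), np.float64(0.0027), np.float64(-0.0), np.float64(0.0), np.float64(3.7)]
[np.float64(-0.0055), np.float64(0.0396), np.float64(0.0027), np.float64(-0.0), np.float64(0.0), np.float64(3.7)]
```

>>> send_rows([
  [[0,-0.024,0.032,0.003,0,0,4],[0,-0.022,0.033,0.003,0,0,4],[0,-0.02,0.035,0.003,0,0,4],[0,-0.018,0.036,0.003,0,0,4],[0,-0.015,0.037,0.003,0,0,4]],
], squeeze=30)

```text
time: 1.6
eef_pos: [0.3014, 0.4605, 0.1977]
eef_rot: [0.894, 0.447, 0.0, -0.004]
contact_force: [0.7, -0.1, 0.1]
gripper_width: 0.144
```

>>> send_rows([
  [[0,-0.013,0.038,0.003,0,0,4],[0,-0.01,0.039,0.003,0,0,4],[0,-0.008,0.039,0.003,0,0,4],[0,-0.005,0.04,0.003,0,0,4],[0,0,0,0,0,0,0]],
])

```text
time: 2.1
eef_pos: [0.3988, 0.3157, 0.1852]
eef_rot: [0.952, 0.307, 0.002, -0.003]
contact_force: [-1.2, -0.2, 0.5]
gripper_width: -0.003
```

Run:
```python
from h import *
rows((.433,.0145,.13),n=12)
```

```text
t 2.1 p [0.3988 0.3157 0.1852] F [-1.2 -0.2  0.5] g -0.0 dq [-0.4 -0.2 46.4] N 7
[np.float64(-0.0213), np.float64(0.0378), np.float64(0.0076), np.float64(-0.1), np.float64(-0.0), np.float64(6.6)]
[np.float64(-0.0167), np.float64(0.04), np.float64(0.0076), np.float64(-0.1), np.float64(-0.0), np.float64(6.6)]
[np.float64(-0.012), np.float64(0.0417), np.float64(0.0077), np.float64(-0.1), np.float64(-0.0), np.float64(6.6)]
[np.float64(-0.0071), np.float64(0.0428), np.float64(0.0077), np.float64(-0.1), np.float64(-0.0), np.float64(6.6)]
[np.float64(-0.0021), np.float64(0.0433), np.float64(0.0078), np.float64(-0.1), np.float64(-0.0), np.float64(6.6)]
[np.float64(0.0029), np.float64(0.0432), np.float64(0.0078), np.float64(-0.1), np.float64(-0.0), np.float64(6.6)]
[np.float64(0.0079), np.float64(0.0426), np.float64(0.0079), np.float64(-0.1), np.float64(-0.0), np.float64(6.6)]
```

>>> send_rows([
  [[0,-0.021,0.038,0.007,0,0,6.6],[0,-0.017,0.04,0.007,0,0,6.6],[0,-0.012,0.042,0.007,0,0,6.6],[0,-0.007,0.043,0.007,0,0,6.6],[0,-0.002,0.043,0.007,0,0,6.6]],
])

```text
time: 2.6
eef_pos: [0.4261, 0.1056, 0.149]
eef_rot: [1.0, 0.022, 0.005, -0.009]
contact_force: [1.4, 0.8, -1.3]
gripper_width: 0.001
```

>>> send_rows([
  [[0,0.003,0.043,0.007,0,0,6.6],[0,0.008,0.042,0.007,0,0,6.6],[0,0,0,0,0,0,0],[0,0,0,0,0,0,0],[0,0,0,0,0,0,0]],
])

```text
time: 3.1
eef_pos: [0.4381, 0.0139, 0.1339]
eef_rot: [0.995, -0.101, 0.006, -0.009]
contact_force: [-0.8, 0.4, 1.1]
gripper_width: -0.0
```

Run:
```python
from h import *
rows((.433,.0145,.067),n=12,v=.025)
save('scene','scene1')
```

```text
t 3.1 p [0.4381 0.0139 0.1339] F [-0.8  0.4  1.1] g -0.0 dq [-1.1 -0.6 -1. ] N 3
[np.float64(-0.0019), np.float64(0.0006), np.float64(0.0223), np.float64(-0.4), np.float64(-0.2), np.float64(-0.3)]
[np.float64(-0.0019), np.float64(0.0004), np.float64(0.0223), np.float64(-0.4), np.float64(-0.2), np.float64(-0.3)]
[np.float64(-0.0018), np.float64(0.0003), np.float64(0.0223), np.float64(-0.4), np.float64(-0.2), np.float64(-0.3)]
```

View pics/scene1.png

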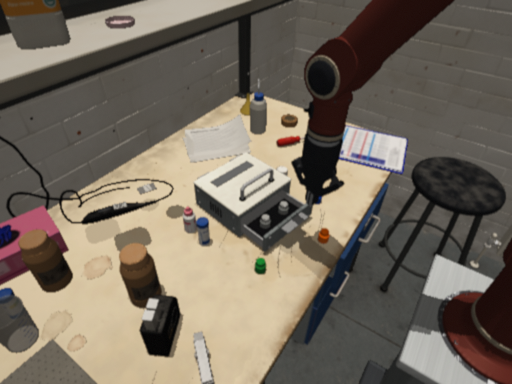

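The gripper is in front of the drawer lip (fingertips near 307,205) and clear of the orange cap (323,235). I'll descend.

>>> send_rows([
  [[0,-0.003,0,0.022,-0.4,-0.2,-0.3],[0,-0.003,0,0.022,-0.4,-0.2,-0.3],[0,-0.002,0,0.02,-0.3,-0.2,-0.3],[0,0,0,0.002,0,0,0],[0,0,0,0,0,0,0]],
])

```text
time: 3.65
eef_pos: [0.4336, 0.0258, 0.0678]
eef_rot: [0.996, -0.084, 0.003, -0.003]
contact_force: [0.4, -0.6, 0.0]
gripper_width: -0.0
```

Run:
```python
from h import *
rows((.657-.224*.983,-.027+.224*.184,.067),n=2,v=.025)
p,d=save('side','side1')
cv2.imwrite('pics/side1c.png',cv2.resize(p[120:300,130:380,::-1],(750,540)))
```

```text
t 3.65 p [0.4336 0.0258 0.0678] F [ 0.4 -0.6  0. ] g -0.0 dq [-0.4 -0.3  1. ] N 1
[np.float64(0.0051), np.float64(0.0109), np.float64(0.0007), np.float64(-0.4), np.float64(-0.3), np.float64(1.0)]
```

View pics/side1c.png

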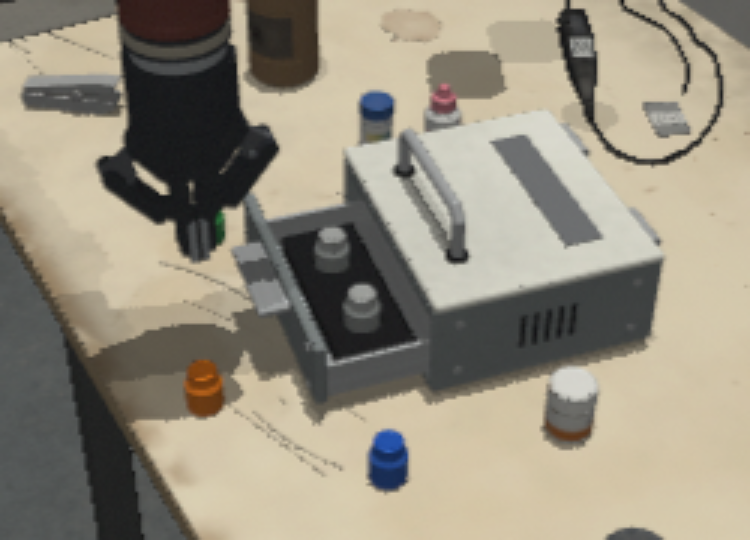

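The closed fingers stand ahead of the lip (crop 200,240, against the lip at 260,280) and need about 11 mm of lateral correction. Then I'll push slowly.

>>> send_rows([
  [[0,0,0.006,0,-0.2,-0.1,0.5],[0,0.002,0.005,0,-0.2,-0.1,0.5],[0,0.004,0,0,0,0,0],[0,0.004,0,0,0,0,0],[0,0.004,0,0,0,0,0]],
])

```text
time: 4.2
eef_pos: [0.4484, 0.0115, 0.071]
eef_rot: [0.996, -0.093, 0.004, 0.0]
contact_force: [0.3, -0.7, 0.5]
gripper_width: -0.001
```

>>> send_rows([
  [[0,0.004,0,0,0,0,0],[0,0.004,0,0,0,0,0],[0,0.005,0,0,0,0,0],[0,0.005,0,0,0,0,0],[0,0.005,0,0,0,0,0]],
])

```text
time: 4.7
eef_pos: [0.4734, 0.007, 0.0712]
eef_rot: [0.996, -0.093, 0.004, -0.0]
contact_force: [-0.4, 0.7, 1.0]
gripper_width: 0.004
```

Run:
```python
from h import *
rows((.657-.139*.983,-.027+.139*.184,.067),n=2,v=.006)
save('side','s2');pin('side',['drawer_front','vial_1_center'])
```

```text
t 4.7 p [0.4734 0.007  0.0712] F [-0.4  0.7  1. ] g 0.0 dq [-0.  -0.5 -0.1] N 8
[np.float64(0.006), np.float64(-0.0001), np.float64(0.0006), np.float64(-0.0), np.float64(-0.1), np.float64(-0.0)]
[np.float64(0.006), np.float64(-0.0001), np.float64(0.0006), np.float64(-0.0), np.float64(-0.1), np.float64(-0.0)]
side drawer_front 0.7 [0.7116 0.1337 0.0395]
side drawer_front 0.68 [0.4882 0.0008 0.0382]
side vial_1_center 0.5 [0.488  0.1381 0.0149]
side vial_1_center 0.47 [0.5439 0.0301 0.0405]
```

Run:
```python
from h import *
p=cv2.imread('pics/s2.png')
cv2.imwrite('pics/s2c.png',cv2.resize(p[150:280,150:350],(800,520),interpolation=cv2.INTER_CUBIC))
```

```text
(no output)
```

View pics/s2c.png

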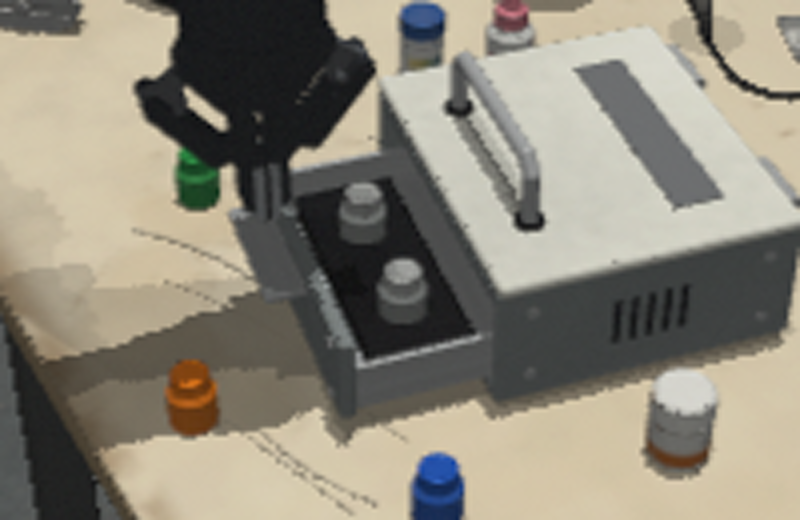

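Run:
```python
from h import *
m=arm.camera_model('side');K=np.array(m['mtx']);T=np.linalg.inv(m['cam_to_world'])
def pr(P):
    c=T@[*P,1]; c=c[:3]*[1,-1,-1]; u=K@c; return np.round((u[:2]/u[2]-150)*4)
a=np.array([.983,-.184,0]);b=np.array([.184,.983,0]);O=np.array([.657,-.027,0])
L=lambda x,y,z:O+x*a+y*b+[0,0,z]
print('tip',pr((.4734,.007,.049)),'tcp',pr((.4734,.007,.071)))
for f in(-.175,-.171,-.149):print(f,'lip L tip',pr(L(f-.024,.04,.063)),'R',pr(L(f-.024,-.04,.063)),'root L',pr(L(f,.04,.063)),'R',pr(L(f,-.04,.063)),'panelTop L,R',pr(L(f,.095,.068)),pr(L(f,-.095,.068)))
for y in(.095,-.095):print(pr(L(-.09,y,.088)))
```

```text
tip [269. 265.] tcp [268. 235.]
-0.175 lip L tip [228. 207.] R [266. 296.] root L [269. 198.] R [309. 287.] panelTop L,R [243. 136.] [339. 347.]
-0.171 lip L tip [235. 205.] R [273. 295.] root L [276. 197.] R [316. 285.] panelTop L,R [250. 135.] [347. 345.]
-0.149 lip L tip [272. 198.] R [313. 286.] root L [313. 189.] R [355. 276.] panelTop L,R [286. 128.] [388. 336.]
[380.  81.]
[495. 282.]
```

Run:
```python
from h import *
m=arm.camera_model('side');K=np.array(m['mtx']);T=np.linalg.inv(m['cam_to_world'])
c=T@[.4336,.0258,.0458,1];u=K@(c[:3]*[1,-1,-1]);print('side1 tip proj crop',(u[:2]/u[2]-[130,120])*3)
p,d=arm.grab_frame('side');C=cloud('side',d)
for x,y in((268,190),(268,205),(268,212),(268,225),(268,240),(268,265),(250,180),(280,180),(300,245)):
    r,cc=150+y//4,150+x//4; print((x,y),p[r,cc],np.round(C[r,cc],3))
print(arm.read_state()['eef_pos'])
```

```text
side1 tip proj crop [202.42090091 295.11661432]
(268, 190) [46 46 47] [ 0.471 -0.001  0.11 ]
(268, 205) [40 41 41] [ 0.471 -0.002  0.1  ]
(268, 212) [34 34 35] [ 0.47  -0.002  0.095]
(268, 225) [76 76 76] [0.482 0.024 0.063]
(268, 240) [77 77 77] [0.476 0.012 0.062]
(268, 265) [76 77 76] [ 0.466 -0.009  0.065]
(250, 180) [26 27 27] [0.462 0.004 0.116]
(280, 180) [42 42 45] [0.48  0.001 0.111]
(300, 245) [60 64 63] [ 0.487 -0.006  0.069]
[0.47287614 0.00700666 0.07120061]
```

Run:
```python
from h import *
s=arm.read_state();print(s['eef_pos'],s['eef_rot'],s['joint_positions'],s['contact_force'])
m=arm.camera_model('wrist');p,d=save('wrist','w1');C=cloud('wrist',d)
print(np.round(m['cam_to_world'],3))
cv2.imwrite('pics/w1b.png',p[:,:,::-1])
P=C[d>0];print('z pct',np.round(np.percentile(P[:,2],[1,5,25,50,75,95,99]),3))
p,d=arm.grab_frame('scene');C=cloud('scene',d);ok=d>0
k=ok&(abs(C[...,0]-.471)<.03)&(abs(C[...,1]-.003)<.03)&(C[...,2]>.07)&(p.max(-1)<70)
print('finger scene',k.sum(),np.round(np.percentile(C[k],[0,2,10,50],axis=0),3))
```

```text
[0.47287614 0.00700666 0.07120061] [ 9.95670440e-01 -9.28604337e-02  4.16089469e-03 -2.86088278e-05] [-0.27951413  0.58090692  0.31955873  2.09147021 -0.35795744  0.51186583
  0.11817377] [-0.39601638 -0.88257692  0.43114945]
[[ 0.983  0.18   0.045  0.486]
 [-0.185  0.941  0.282  0.078]
 [ 0.008 -0.286  0.958  0.231]
 [ 0.     0.     0.     1.   ]]
z pct [-0.762 -0.759  0.     0.018  0.088  0.167  0.174]
finger scene 857 [[ 0.441 -0.01   0.091]
 [ 0.441  0.004  0.097]
 [ 0.443  0.013  0.116]
 [ 0.46   0.022  0.181]]
```

View pics/w1b.png

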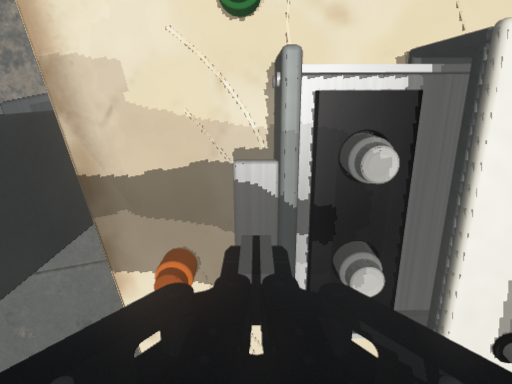

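The wrist and side depth show the fingertips hovering at z≈0.091 over the lip, though the measured TCP height of 0.071 implies 0.049. The tips really sit about 20 mm above the reported TCP, so I'll use the camera-measured offset from here on. The drawer has not been touched yet. I'll back off and go lower.

>>> send_rows([
  [[0,-0.011,0,0,0,0,0],[0,-0.011,0,0,0,0,0],[0,-0.011,0,0,0,0,0],[0,-0.01,0,0,0,0,0],[0,0,0,0,0,0,0]],
])

```text
time: 5.5
eef_pos: [0.4236, 0.0161, 0.0707]
eef_rot: [0.996, -0.093, 0.002, -0.0]
contact_force: [0.4, 0.2, 0.2]
gripper_width: -0.0
```

Run:
```python
from h import *
rows((.431,.0153,.026),n=5,v=.015)
```

```text
t 5.5 p [0.4236 0.0161 0.0707] F [0.4 0.2 0.2] g -0.0 dq [-0.  -0.2 -0. ] N 4
[np.float64(0.0018), np.float64(-0.0001), np.float64(0.0112), np.float64(-0.0), np.float64(-0.1), np.float64(-0.0)]
[np.float64(0.0018), np.float64(-0.0001), np.float64(0.0112), np.float64(-0.0), np.float64(-0.1), np.float64(-0.0)]
[np.float64(0.0018), np.float64(-0.0001), np.float64(0.0112), np.float64(-0.0), np.float64(-0.1), np.float64(-0.0)]
[np.float64(0.0018), np.float64(-0.0001), np.float64(0.0112), np.float64(-0.0), np.float64(-0.1), np.float64(-0.0)]
```

>>> send_rows([
  [[0,0.001,0,0.011,0,0,0],[0,0.001,0,0.011,0,0,0],[0,0.001,0,0.011,0,0,0],[0,0.001,0,0.011,0,0,0],[0,0,0,0,0,0,0]],
])

```text
time: 6.0
eef_pos: [0.4303, 0.0154, 0.0236]
eef_rot: [0.996, -0.092, 0.004, -0.0]
contact_force: [-0.5, 0.3, -0.6]
gripper_width: 0.0
```

Run:
```python
from h import *
rows((.431,.0153,.026),n=1,v=.015)
p,d=save('side','s3');C=cloud('side',d);q=np.array(arm.read_state()['eef_pos'])
k=(d>0)&(abs(C[...,0]-q[0])<.02)&(abs(C[...,1]-q[1])<.025)&(C[...,2]>.012)&(p.max(-1)<70)
print(k.sum(),np.round(np.percentile(C[k],[0,2,50,98],axis=0),3))
cv2.imwrite('pics/s3c.png',cv2.resize(p[150:280,150:350,::-1],(800,520),interpolation=cv2.INTER_CUBIC))
```

```text
t 6.0 p [0.4303 0.0154 0.0236] F [-0.5  0.3 -0.6] g 0.0 dq [-0.1 -0.5  0. ] N 1
[np.float64(0.0008), np.float64(-0.0001), np.float64(-0.0024), np.float64(-0.1), np.float64(-0.5), np.float64(0.0)]
1034 [[ 0.41  -0.01   0.044]
 [ 0.411 -0.009  0.056]
 [ 0.426  0.003  0.148]
 [ 0.449  0.019  0.498]]
```

View pics/s3c.png

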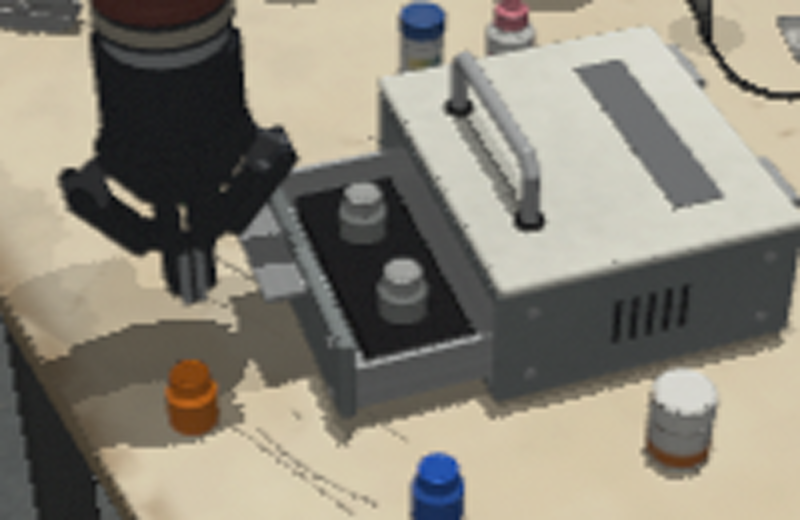

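Run:
```python
from h import *
q=np.array(arm.read_state()['eef_pos'])
a=np.array([.983,-.184]);b=np.array([.184,.983])
for c in('side','scene'):
    p,d=arm.grab_frame(c);C=cloud(c,d)
    k=(d>0)&(p.max(-1)<75)&(C[...,2]>.03)&(C[...,2]<.3)&(np.hypot(C[...,0]-q[0],C[...,1]-q[1])<.09)
    P=C[k];lx=(P[:,:2]-q[:2])@a;ly=(P[:,:2]-q[:2])@b
    for x0 in np.arange(-.07,.09,.01):
        j=(abs(lx-x0-.005)<.005)&(abs(ly)<.05)
        if j.sum()>3: print(c,round(x0,2),j.sum(),np.round(np.percentile(P[j,2],[2,98]),3))
```

```text
side -0.07 11 [0.124 0.135]
side -0.06 66 [0.116 0.139]
side -0.05 105 [0.106 0.19 ]
side -0.04 436 [0.098 0.294]
side -0.03 420 [0.093 0.295]
side -0.02 446 [0.062 0.296]
side -0.01 409 [0.055 0.295]
side 0.0 434 [0.058 0.295]
side 0.01 333 [0.078 0.295]
side 0.02 296 [0.093 0.29 ]
side 0.03 133 [0.095 0.213]
side 0.04 73 [0.105 0.144]
side 0.05 84 [0.031 0.137]
side 0.07 18 [0.03  0.034]
side 0.08 63 [0.03  0.034]
scene -0.07 21 [0.129 0.136]
scene -0.06 49 [0.116 0.14 ]
scene -0.05 145 [0.104 0.214]
scene -0.04 549 [0.101 0.295]
scene -0.03 403 [0.095 0.296]
scene -0.02 389 [0.059 0.296]
scene -0.01 308 [0.05  0.295]
scene 0.0 293 [0.057 0.294]
scene 0.01 177 [0.085 0.294]
scene 0.02 73 [0.075 0.288]
scene 0.03 92 [0.061 0.151]
scene 0.04 67 [0.061 0.141]
scene 0.05 91 [0.032 0.136]
scene 0.08 27 [0.03  0.034]
```

The tips are now at z≈0.044, in front of the lip. The knuckles clear the lid by about 17 mm at full travel, so I'll push slowly.

>>> send_rows([
  [[0,0.003,0,0,0,0,0],[0,0.004,0,0,0,0,0],[0,0.004,0,0,0,0,0],[0,0.004,0,0,0,0,0],[0,0.004,0,0,0,0,0]],
])

```text
time: 6.65
eef_pos: [0.4509, 0.012, 0.0265]
eef_rot: [0.996, -0.092, 0.006, -0.001]
contact_force: [-2.5, 0.0, -0.4]
gripper_width: -0.0
```

>>> send_rows([
  [[0,0.004,0,0,0,0,0],[0,0.005,0,0,0,0,0],[0,0.005,0,0,0,0,0],[0,0.005,0,0,0,0,0],[0,0.005,0,0,0,0,0]],
])

```text
time: 7.15
eef_pos: [0.4741, 0.0077, 0.0266]
eef_rot: [0.996, -0.092, 0.003, -0.001]
contact_force: [-1.8, 0.1, 1.1]
gripper_width: 0.001
```

Run:
```python
from h import *
rows((.657-.139*.983,-.027+.139*.184,.0236),n=1,v=.006)
save('side','s4');pin('side',['drawer_front','vial_1_center'])
```

```text
t 7.15 p [0.4741 0.0077 0.0266] F [-1.8  0.1  1.1] g 0.0 dq [-0.2 -0.4  0.1] N 8
[np.float64(0.0059), np.float64(0.0001), np.float64(0.0004), np.float64(-0.0), np.float64(-0.0), np.float64(0.0)]
side drawer_front 0.57 [ 0.5109 -0.0028  0.0401]
side drawer_front 0.21 [0.6547 0.1482 0.0388]
side vial_1_center 0.7 [0.5695 0.0261 0.0391]
side vial_1_center 0.56 [0.4893 0.1365 0.0168]
```

The drawer is moving under about 2 N of push and the vials are upright. I'll continue for about 48 mm.

>>> send_rows([
  [[0,0.005,0,0.001,0,0,0],[0,0.005,0,0,0,0,0],[0,0.006,0,0,0,0,0],[0,0.006,0,0,0,0,0],[0,0.005,0,0,0,0,0]],
])

```text
time: 7.8
eef_pos: [0.5015, 0.0026, 0.0255]
eef_rot: [0.996, -0.092, 0.003, -0.001]
contact_force: [-1.1, 0.1, 1.5]
gripper_width: -0.001
```

>>> send_rows([
  [[0,0.004,0,0,0,0,0],[0,0.004,0,0,0,0,0],[0,0.003,0,0,0,0,0],[0,0.003,0,0,0,0,0],[0,0.003,0,0,0,0,0]],
])

```text
time: 8.3
eef_pos: [0.52, -0.0008, 0.0255]
eef_rot: [0.996, -0.092, 0.003, -0.001]
contact_force: [-1.7, 1.1, 0.7]
gripper_width: 0.0
```

Run:
```python
from h import *
rows((.657-.138*.983,-.027+.138*.184,.0246),n=1,v=.006)
save('side','s5');pin('side',['drawer_front','vial_1_center'])
```

```text
t 8.3 p [ 0.52   -0.0008  0.0255] F [-1.7  1.1  0.7] g 0.0 dq [-0.2 -0.3  0.1] N 1
[np.float64(0.0015), np.float64(0.0005), np.float64(0.0009), np.float64(-0.2), np.float64(-0.3), np.float64(0.1)]
side drawer_front 0.82 [ 0.5608 -0.0113  0.0391]
side drawer_front 0.7 [0.7126 0.1358 0.0358]
side drawer_front 0.25 [0.655  0.1469 0.0421]
side vial_1_center 0.52 [ 0.5604 -0.013   0.0401]
```

>>> send_rows([
  [[0,0.002,0,0,0,0,0],[0,0.002,0,0,0,0,0],[0,0.002,0,0,0,0,0],[0,0.002,0,0,0,0,0],[0,0.002,0,0,0,0,0]],
])

```text
time: 8.95
eef_pos: [0.5221, -0.0012, 0.0251]
eef_rot: [0.996, -0.092, -0.006, -0.002]
contact_force: [-4.8, 1.1, 4.8]
gripper_width: -0.002
```

>>> send_rows([
  [[0,0.004,0,0,0,0,0],[0,0.005,0,0,0,0,0],[0,0.005,0,0,0,0,0],[0,0.006,0,0,0,0,0],[0,0.006,0,0,0,0,0]],
])

```text
time: 9.45
eef_pos: [0.5199, -0.0006, 0.0235]
eef_rot: [0.995, -0.091, -0.036, -0.007]
contact_force: [-11.7, 1.9, 10.1]
gripper_width: 0.001
```

It's at a hard stop (12 N, no further travel), so the drawer is home. I'll retract and rise.

>>> send_rows([
  [[0,-0.006,0,0,0,0,0],[0,-0.01,0,0,0,0,0],[0,-0.012,0,0,0,0,0],[0,-0.012,0,0,0,0,0],[0,0,0,-0.02,0,0,0]],
])

```text
time: 9.95
eef_pos: [0.4822, 0.0057, 0.0452]
eef_rot: [0.995, -0.091, -0.032, -0.006]
contact_force: [0.2, 0.5, 0.0]
gripper_width: -0.004
```

Run:
```python
from h import *
p,d=save('side','s6');pin('side',['drawer_front','sample_box','lid_bar','lid_hinge'])
save('scene','sc6');pin('scene',['drawer_front','sample_box','lid_bar','lid_hinge'])
rows((.47,.008,.20),n=5,v=.04)
cv2.imwrite('pics/s6c.png',cv2.resize(p[120:300,130:380,::-1],(750,540)))
```

```text
side drawer_front 0.6 [ 0.5644 -0.0128  0.0395]
side drawer_front 0.15 [ 0.7486 -0.0423  0.0825]
side sample_box 0.86 [ 0.6536 -0.0247  0.0023]
side lid_bar 0.68 [ 0.6061 -0.0193  0.1309]
side lid_hinge 0.9 [ 0.7497 -0.044   0.082 ]
scene drawer_front 0.86 [ 0.5551 -0.0098  0.0394]
scene sample_box 0.83 [ 0.6596 -0.026   0.002 ]
scene lid_bar 0.97 [ 0.6041 -0.018   0.1282]
scene lid_hinge 0.75 [ 0.744  -0.0441  0.0804]
scene lid_hinge 0.65 [0.6179 0.0174 0.0221]
t 10.45 p [0.4851 0.0052 0.0461] F [ 0.6 -0.1 -0.5] g -0.0 dq [-0.3  3.5  0.1] N 4
[np.float64(-0.0062), np.float64(-0.0002), np.float64(-0.0382), np.float64(-0.1), np.float64(0.9), np.float64(0.0)]
[np.float64(-0.0056), np.float64(-0.0002), np.float64(-0.0383), np.float64(-0.1), np.float64(0.9), np.float64(0.0)]
[np.float64(-0.005), np.float64(-0.0001), np.float64(-0.0383), np.float64(-0.1), np.float64(0.9), np.float64(0.0)]
[np.float64(-0.0044), np.float64(-0.0), np.float64(-0.0384), np.float64(-0.1), np.float64(0.9), np.float64(0.0)]
```

View pics/s6c.png

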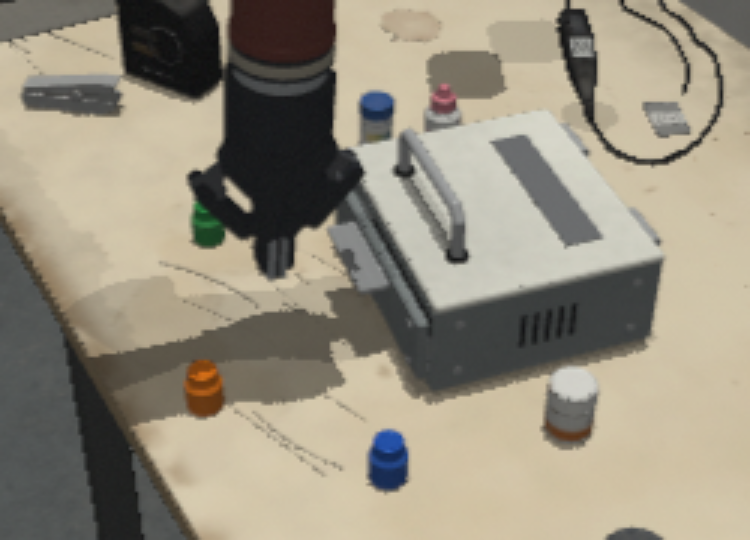

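The drawer is home with the face flush, and the neighbours are undisturbed. Now I'll measure the bar from depth and rise.

>>> send_rows([
  [[0,0,0,-0.035,0,0.9,0],[0,0,0,-0.035,0,0.9,0],[60,0,0,-0.035,0,0.9,0],[60,0,0,-0.03,0,0.8,0],[60,0,0,0,0,0,0]],
])

```text
time: 10.95
eef_pos: [0.4897, 0.003, 0.1828]
eef_rot: [0.996, -0.092, -0.002, -0.002]
contact_force: [0.3, 0.0, 0.7]
gripper_width: 0.504
```

Run:
```python
from h import *
for c in('side','scene'):
    p,d=arm.grab_frame(c);C=cloud(c,d)
    k=(d>0)&(C[...,2]>.120)&(C[...,2]<.14)&(np.hypot(C[...,0]-.6055,C[...,1]+.0185)<.06)&(p.min(-1)>70)
    P=C[k];m=P.mean(0);u=np.linalg.svd(P-m)[2][0];t=(P-m)@u
    print(c,k.sum(),np.round(m,4),'mid',np.round(m+u*(t.max()+t.min())/2,4),'yaw',np.degrees(np.arctan2(-u[0],u[1])),np.ptp(t),np.percentile(P[:,2],[5,50,95]))
rows((.6055,-.0185,.17),n=8,v=.03)
```

```text
side 168 [ 0.5983 -0.0262  0.1302] mid [ 0.5998 -0.0176  0.1306] yaw 170.0699150589126 0.11664235000465445 [0.12317213 0.13113192 0.13406523]
scene 144 [ 0.6005 -0.0085  0.1296] mid [ 0.5993 -0.0145  0.1297] yaw -10.964225539599449 0.11360176774212855 [0.12375486 0.13023044 0.13340826]
t 11.05 p [0.4874 0.0034 0.1795] F [ 1.  -0.3 -1. ] g 0.6 dq [-0.1  0.6  0.1] N 5
[np.float64(0.024), np.float64(0.0), np.float64(0.0016), np.float64(-0.0), np.float64(0.1), np.float64(0.0)]
[np.float64(0.024), np.float64(-0.0), np.float64(0.0017), np.float64(-0.0), np.float64(0.1), np.float64(0.0)]
[np.float64(0.024), np.float64(-0.0), np.float64(0.0018), np.float64(-0.0), np.float64(0.1), np.float64(0.0)]
[np.float64(0.024), np.float64(-0.0), np.float64(0.0018), np.float64(-0.0), np.float64(0.1), np.float64(0.0)]
[np.float64(0.024), np.float64(-0.0), np.float64(0.0019), np.float64(-0.0), np.float64(0.1), np.float64(0.0)]
```

>>> send_rows([
  [[60,0.024,0,0,0,0.1,0],[60,0.024,0,0,0,0.1,0],[60,0.024,0,0.002,0,0.1,0],[60,0.024,0,0.002,0,0.1,0],[60,0.022,0,0.002,0,0.1,0]],
])

```text
time: 11.55
eef_pos: [0.5985, -0.0165, 0.1617]
eef_rot: [0.996, -0.091, -0.012, -0.002]
contact_force: [0.7, 1.1, 0.2]
gripper_width: 0.599
```

Run:
```python
from h import *
rows((.603,-.0175,.089),n=8,v=.025)
a,d=save('wrist','w7'); save('side','s7'); p,_=save('side','s7')
cv2.imwrite('pics/c7.png',np.hstack([cv2.resize(a,(400,300)),cv2.resize(p[120:270,180:380],(400,300))])[:,:,::-1])
```

```text
t 11.55 p [ 0.5985 -0.0165  0.1617] F [0.7 1.1 0.2] g 0.6 dq [-0.1  1.4  0.2] N 3
[np.float64(0.0021), np.float64(0.0001), np.float64(0.0242), np.float64(-0.0), np.float64(0.5), np.float64(0.1)]
[np.float64(0.0019), np.float64(0.0001), np.float64(0.0242), np.float64(-0.0), np.float64(0.5), np.float64(0.1)]
[np.float64(0.0017), np.float64(0.0001), np.float64(0.0242), np.float64(-0.0), np.float64(0.5), np.float64(0.1)]
```

View pics/c7.png

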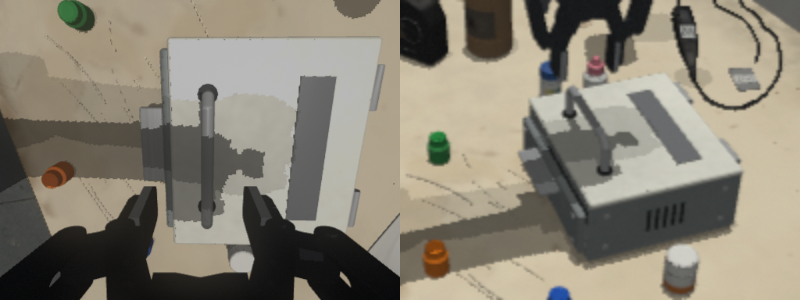

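The fingers straddle the bar (wrist view: bar at x≈207 between fingers at 140 and 260). I'll descend, check the height, then close.

>>> send_rows([
  [[60,0.002,0,0.02,0,0.4,0.1],[60,0.002,0,0.02,0,0.4,0.1],[60,0.002,0,0.015,0,0.3,0],[60,0.001,0,0.008,0,0.2,0],[60,0,0,0,0,0,0]],
])

```text
time: 12.2
eef_pos: [0.5965, -0.0166, 0.0923]
eef_rot: [0.996, -0.093, -0.007, -0.001]
contact_force: [0.6, -0.6, 0.7]
gripper_width: 0.6
```

Run:
```python
from h import *
rows((.603,-.0175,.089),n=8,v=.025)
q=np.array(arm.read_state()['eef_pos'])
a=np.array([.983,-.184]);b=np.array([.184,.983])
for c in('side','scene'):
    p,d=save(c,c+'8');C=cloud(c,d)
    k=(d>0)&(p.max(-1)<75)&(C[...,2]>.095)&(C[...,2]<.2)
    P=C[k];lx=(P[:,:2]-q[:2])@a;ly=(P[:,:2]-q[:2])@b
    for s in(-1,1):
        j=(s*lx>.015)&(s*lx<.055)&(abs(ly)<.014)
        print(c,s,j.sum(),np.round(np.percentile(P[j,2],[0,2,10]),3), np.round(np.percentile(lx[j],[2,98]),3))
p=cv2.imread('pics/side8.png');cv2.imwrite('pics/c8.png',cv2.resize(p[120:250,200:370],(680,520)))
```

```text
t 12.2 p [ 0.5965 -0.0166  0.0923] F [ 0.6 -0.6  0.7] g 0.6 dq [-0.   0.8 -0.1] N 1
[np.float64(0.0066), np.float64(-0.0003), np.float64(0.0032), np.float64(-0.0), np.float64(0.8), np.float64(-0.1)]
side -1 297 [0.115 0.121 0.133] [-0.054 -0.022]
side 1 302 [0.115 0.119 0.129] [0.018 0.054]
scene -1 219 [0.113 0.12  0.128] [-0.054 -0.022]
scene 1 207 [0.113 0.115 0.123] [0.02  0.054]
```

View pics/c8.png

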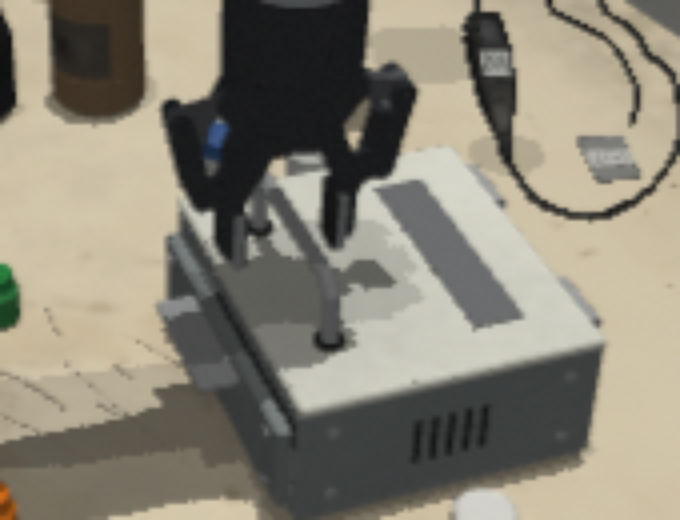

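The tips are at z≈0.114 on both sides of the bar. I'll centre and close.

>>> send_rows([
  [[60,0.003,0,0.002,0,0.4,0],[60,0.004,0,0.002,0,0.4,0],[20,0,0,0.001,0,0,0],[0,0,0,0,0,0,0],[0,0,0,0,0,0,0]],
], squeeze=40)

```text
time: 12.8
eef_pos: [0.6035, -0.0177, 0.0909]
eef_rot: [0.996, -0.093, 0.001, -0.001]
contact_force: [-3.0, 0.5, 9.1]
gripper_width: 0.103
```

>>> send_rows([
  [[0,0,0,0,0,0,0],[0,0,0,0,0,0,0],[0,0,0,0,0,0,0],[0,0,0,0,0,0,0],[0,0,0,0,0,0,0]],
])

```text
time: 13.3
eef_pos: [0.6035, -0.0177, 0.0911]
eef_rot: [0.996, -0.093, 0.001, -0.001]
contact_force: [-0.3, 0.8, 0.2]
gripper_width: 0.1
```

Run:
```python
from h import *
rows((.603,-.0175,.089),n=1)
p,d=save('side','s9');cv2.imwrite('pics/c9.png',cv2.resize(p[120:250,200:370,::-1],(680,520)))
```

```text
t 13.3 p [ 0.6035 -0.0177  0.0911] F [-0.3  0.8  0.2] g 0.1 dq [-0.1 -0.1 -0. ] N 1
[np.float64(-0.0005), np.float64(-0.0001), np.float64(0.0021), np.float64(-0.1), np.float64(-0.1), np.float64(-0.0)]
```

View pics/c9.png

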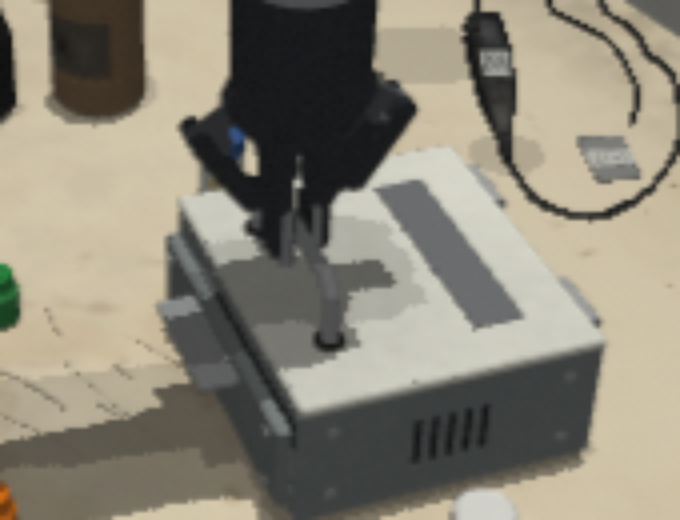

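The bar is gripped (opening 0.10, about the bar diameter, and z contact near zero). Now I'll lift along the arc, tool vertical, checking as I go.

>>> send_rows([
  [[0,0.004,0,-0.011,0,0,0],[0,0.005,0,-0.011,0,0,0],[0,0.006,0,-0.0105,0,0,0],[0,0.0065,0,-0.01,0,0,0],[0,0,0,0,0,0,0]],
])

```text
time: 13.85
eef_pos: [0.6237, -0.0215, 0.1333]
eef_rot: [0.996, -0.093, -0.003, -0.001]
contact_force: [1.2, 0.0, -4.1]
gripper_width: 0.099
```

```bash
cat >> h.py <<'E'
def lid(ref=(.6035,-.0177,.0911)):
    q=np.array(arm.read_state()['eef_pos'])-ref
    x=-.145+q[:2]@[.983,-.184]; z=.048+q[2]
    print('lid deg from TCP',np.degrees(np.arctan2(z,-x))-18.32,'r',np.hypot(x,z))
def tgt(th,ref=(.6035,-.0177,.0911)):
    r=.15274;a=np.radians(th+18.32);dx=.145-r*np.cos(a);return np.array(ref)+[.983*dx,-.184*dx,r*np.sin(a)-.048]
E
python3 - <<'E'
from h import *
lid(); rows(tgt(25),n=1)
for t in(20,25,30,35,40,45): print(t,np.round(tgt(t),4))
save('side','s10');pin('side',['lid_bar'])
E
```

```text
lid deg from TCP 17.59587824130972 r 0.1537179968789548
t 13.85 p [ 0.6237 -0.0215  0.1333] F [ 1.2  0.  -4.1] g 0.1 dq [-0.   0.3 -0. ] N 1
[np.float64(0.0133), np.float64(0.0), np.float64(-0.0147), np.float64(-0.0), np.float64(0.3), np.float64(-0.0)]
20 [ 0.6282 -0.0223  0.1378]
25 [ 0.6368 -0.0239  0.1479]
30 [ 0.6462 -0.0257  0.1572]
35 [ 0.6563 -0.0276  0.1656]
40 [ 0.6672 -0.0296  0.1731]
45 [ 0.6786 -0.0318  0.1796]
side lid_bar 0.74 [ 0.6289 -0.0231  0.1706]
```

The lid follows (bar measured at z 0.171, about 18°). Continuing.

>>> send_rows([
  [[0,0.0045,0,-0.0045,0,0,0],[0,0.0085,0,-0.01,0,0,0],[0,0.0095,0,-0.0095,0,0,0],[0,0.0105,0,-0.0085,0,0,0],[0,0,0,0,0,0,0]],
])

```text
time: 14.45
eef_pos: [0.6469, -0.0257, 0.1612]
eef_rot: [0.996, -0.093, -0.016, -0.001]
contact_force: [0.7, -0.1, -4.9]
gripper_width: 0.1
```

Run:
```python
from h import *
lid(); rows(tgt(45),n=1)
```

```text
lid deg from TCP 31.183286987011662 r 0.155312871124345
t 14.45 p [ 0.6469 -0.0257  0.1612] F [ 0.7 -0.1 -4.9] g 0.1 dq [ 0.   1.9 -0. ] N 1
[np.float64(0.0317), np.float64(0.0001), np.float64(-0.0194), np.float64(0.0), np.float64(1.9), np.float64(-0.0)]
```

>>> send_rows([
  [[0,0.0085,0,-0.0065,0,0.5,0],[0,0.009,0,-0.006,0,0.5,0],[0,0.009,0,-0.005,0,0.5,0],[0,0.003,0,-0.001,0,0.4,0],[0,0,0,0,0,0,0]],
])

```text
time: 14.95
eef_pos: [0.673, -0.0305, 0.18]
eef_rot: [0.996, -0.093, -0.005, -0.001]
contact_force: [-2.6, 0.2, -2.9]
gripper_width: 0.099
```

Run:
```python
from h import *
lid(); rows(tgt(45),n=1)
a=np.array([.983,-.184]);b=np.array([.184,.983]);O=np.array([.657,-.027])
p2=[]
for c in('side','scene'):
    p,d=save(c,c+'11');pin(c,['lid_bar','lid_hinge','drawer_front']);C=cloud(c,d);p2.append(p)
    X=(C[...,:2]-O)@a;Y=(C[...,:2]-O)@b;Z=C[...,2]
    k=(d>0)&(abs(Y)<.095)&(X>-.06)&(X<.085)&(Z>.10)&(Z<.25)&(p.min(-1)>110)
    f=np.polyfit(X[k],Z[k],1); 
    for _ in range(5):
        r=Z[k]-np.polyval(f,X[k]);kk=abs(r)<.008; f=np.polyfit(X[k][kk],Z[k][kk],1)
    print(c,k.sum(),kk.sum(),'lid deg',np.degrees(np.arctan(-f[0])))
cv2.imwrite('pics/c11.png',np.hstack([cv2.resize(p2[0][80:280,150:390],(400,333)),cv2.resize(p2[1][100:300,150:390],(400,333))])[:,:,::-1])
```

```text
lid deg from TCP 43.188037447172846 r 0.1558133994889046
t 14.95 p [ 0.673  -0.0305  0.18  ] F [-2.6  0.2 -2.9] g 0.1 dq [-0.   0.5 -0.1] N 1
[np.float64(0.0058), np.float64(0.0002), np.float64(0.0004), np.float64(-0.0), np.float64(0.5), np.float64(-0.1)]
side lid_bar 0.81 [ 0.6766 -0.0316  0.2153]
side lid_hinge 0.62 [ 0.7505 -0.0428  0.0814]
side drawer_front 0.96 [ 0.5588 -0.0147  0.0393]
side drawer_front 0.54 [0.6513 0.1479 0.0396]
side 628 580 lid deg 41.85367370051801
scene lid_bar 0.73 [ 0.6714 -0.0288  0.2156]
scene lid_hinge 0.59 [ 0.608  -0.0497  0.0226]
scene drawer_front 0.75 [ 0.5594 -0.009   0.0376]
scene 289 157 lid deg 6.135699438635221
```

View pics/c11.png

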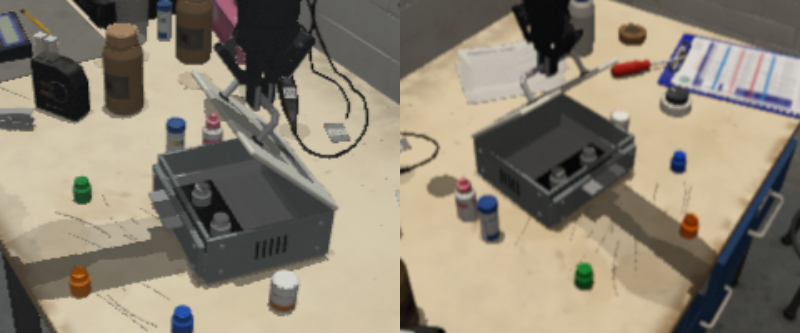

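The lid is at about 42–43° with both vials upright inside the shut drawer and the neighbours standing. A small final correction follows.

>>> send_rows([
  [[0,0.004,0,-0.001,0,0.3,0],[0,0.003,0,-0.001,0,0.2,0],[0,0,0,0,0,0,0],[0,0,0,0,0,0,0],[0,0,0,0,0,0,0]],
])

```text
time: 15.85
eef_pos: [0.6782, -0.0315, 0.183]
eef_rot: [0.996, -0.093, -0.002, -0.001]
contact_force: [-3.6, 1.1, 2.1]
gripper_width: 0.096
```

```bash
cat > fit.py <<'E'
from h import *
lid(); rows(tgt(45),n=1)
a=np.array([.983,-.184]);b=np.array([.184,.983]);O=np.array([.657,-.027])
p,d=save('side','side_fit');pin('side',['lid_bar']);C=cloud('side',d)
X=(C[...,:2]-O)@a;Y=(C[...,:2]-O)@b;Z=C[...,2]
# lid points: within 15 mm of the plane expected (RANSAC over 40..50 deg, underside or top)
k=(d>0)&(abs(Y)<.1)&(X>-.06)&(X<.085)&(Z>.085)&(Z<.25)
x,z=X[k],Z[k]
best=[]
for th in np.arange(35,55,.25):
    t=np.radians(th); n=(x-.09)*np.sin(t)+(z-.08)*np.cos(t); best.append((th,(abs(n-.008)<.0025).sum(),(abs(n)<.0025).sum()))
B=np.array(best); print('top',B[np.argsort(-B[:,1])[:4],:2].tolist(),'under',B[np.argsort(-B[:,2])[:4]][:,[0,2]].tolist())
th=np.radians(B[np.argmax(B[:,1]),0]); n=(x-.09)*np.sin(th)+(z-.08)*np.cos(th); j=abs(n-.008)<.004
for _ in range(4):
    f=np.polyfit(x[j],z[j],1); j=abs(z-np.polyval(f,x))<.006
print('fit deg',np.degrees(np.arctan(-f[0])),j.sum(),'line z at x=.09:',np.polyval(f,.09))
E
python3 fit.py
```

```text
lid deg from TCP 45.42137414718554 r 0.15595679241209842
t 15.85 p [ 0.6782 -0.0315  0.183 ] F [-3.6  1.1  2.1] g 0.1 dq [-0.1  0.2 -0. ] N 1
[np.float64(0.0004), np.float64(0.0002), np.float64(0.0034), np.float64(-0.1), np.float64(0.2), np.float64(-0.0)]
side lid_bar 0.64 [ 0.6812 -0.0332  0.221 ]
top [[44.0, 964.0], [44.25, 947.0], [44.5, 917.0], [44.75, 897.0]] under [[48.0, 538.0], [47.75, 527.0], [47.5, 506.0], [48.25, 488.0]]
fit deg 44.24476323685348 1030 line z at x=.09: 0.09125876940215047
```

>>> send_rows([
  [[0,0.001,0,0,0,0,0],[0,0,0,0,0,0,0],[0,0,0,0,0,0,0],[0,0,0,0,0,0,0],[0,0,0,0,0,0,0]],
])

```text
time: 16.45
eef_pos: [0.6788, -0.0316, 0.1832]
eef_rot: [0.996, -0.093, -0.003, -0.001]
contact_force: [-3.2, 0.4, 1.0]
gripper_width: 0.1
```

```bash
python3 fit.py
python3 - <<'E'
from h import *
arm.grab_frame('scene');pin('scene',['vial_1_center','drawer_front','pot_center','dropper_center','strip_tube_center','lid_bar'])
pin('side',['vial_1_center','drawer_front','pot_center'])
lid()
E
```

```text
lid deg from TCP 45.64371429127687 r 0.15597468205216014
t 16.45 p [ 0.6788 -0.0316  0.1832] F [-3.2  0.4  1. ] g 0.1 dq [-0.1  0.3 -0. ] N 1
[np.float64(-0.0001), np.float64(0.0002), np.float64(0.0037), np.float64(-0.1), np.float64(0.3), np.float64(-0.0)]
side lid_bar 0.64 [ 0.6809 -0.0332  0.2192]
top [[44.25, 950.0], [44.5, 925.0], [44.75, 903.0], [44.0, 900.0]] under [[48.0, 534.0], [48.25, 527.0], [47.75, 510.0], [48.5, 482.0]]
fit deg 44.44950753345164 1017 line z at x=.09: 0.09135671077880297
scene vial_1_center 0.66 [0.4913 0.1397 0.0162]
scene vial_1_center 0.57 [0.6235 0.0167 0.0381]
scene drawer_front 0.56 [ 0.5589 -0.0096  0.0363]
scene pot_center 0.49 [ 0.6216 -0.1815  0.0202]
scene dropper_center 0.69 [0.7127 0.1348 0.0415]
scene strip_tube_center 0.63 [0.6548 0.1473 0.0402]
scene strip_tube_center 0.58 [ 0.6146 -0.1848  0.0237]
scene lid_bar 0.88 [ 0.6784 -0.0292  0.2209]
side vial_1_center 0.55 [ 0.6059 -0.0538  0.0384]
side vial_1_center 0.48 [0.6186 0.0176 0.0398]
side drawer_front 0.91 [ 0.5619 -0.0128  0.0392]
side drawer_front 0.46 [ 0.6822 -0.0316  0.2217]
side pot_center 0.8 [ 0.6152 -0.1818  0.0224]
side pot_center 0.58 [ 0.681  -0.0348  0.2192]
lid deg from TCP 45.6387801853819 r 0.15598084529420186
```

The lid is stable at about 45°, the drawer is home, the vials are upright and the containers have not moved. Handing in.

```bash
python3 -c "
from station import arm
arm.finish_job()"
```

```text
the job is handed in; nothing more can be done
```

I pushed the drawer fully home with the closed fingers on its lip, until it hit a hard stop at about 12 N. Then I gripped the bar, swung the lid up, and handed the job in at about 17 s, still holding the lid.

**Last checks**
- **Lid:** the arm pose gives 45.6° and the depth-image fit gives 44.4°, so the two differ by about 1.2° around 45°. The angle held steady over the last still rows.
- **Drawer:** its face measures about 98 mm in front of the box origin, against 100 mm when home. That is within the measuring error.
- **Vials:** both stand upright with centres at z about 0.038–0.040 m.
- **Containers and look-alikes:** the strip tube, dropper bottle and pot are within a few mm of their first readings. The coloured look-alikes were left alone.

**Disagreement:** the reported tool height was off. The cameras showed the fingertips about 40 mm higher than the reported position implied, so my first push passed over the lip without touching it. I used the camera-measured offset from then on.

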